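Clear the button box off the hall switch and hold the lamp on

TASK

The button box has been left on top of the hall lamp's switch: first lift it off and set it gently and upright in the middle of its round cork mat, and let go of it. Then press the switch's spring-loaded rocker about half-way down, which keeps the lamp lit, and finish while still holding it there; never let it go all the way down, since that rings the stairwell bell. Leave the stopper, the keyring and the snuffer where they are.

Things in the scene. Friction and masses are not known exactly. Their poses are not given: they have to be found in the camera images.
- switch: Black bakelite switch, fixed to the shelf; origin: centre of its underside. Base plate 110 (x) x 96 (y) x 8 mm high. Two upright cheeks along x, 106 mm long, 12 mm thick, tops 64 mm above the shelf, 72 mm clear gap (y) between them. In the gap lies the rocker, its free end towards -x, where the gap is open. The box starts lying across both cheeks, over the rocker's free half
- rocker (a joint): Angle (rad) of the rocker, a brown-black paddle 80 long x 58 wide x 10 mm hinged about y at switch x +40, z 18 mm; at rest it slopes up to its free end. 0 at rest, grows as the free end is pressed down, half-way 0.2, fully down 0.4 (paddle level, bell rings). Its spring pushes it back up: at the press point about 2 N to start, 6 N half-way, 11 N at the bottom
- press (a point): Press point: top face of the rocker paddle, mid width, 12 mm from its free end, among three thin pewter cross lines; moves with the paddle. About 49 mm above the shelf at rest, 36 mm half-way, 23 mm fully down; switch x about -21 mm at rest, -26 mm half-way
- box: Carved bone button box, closed, one rigid piece, 48 (x) x 110 (y) x 48 (z) mm, 0.15 to 0.31 kg. Origin: centre of its underside, z up. Starts with its long side across the switch's cheeks, underside 64 mm above the shelf
- mat: Round cork mat, 160 mm across, 4 mm thick, fixed flat on the shelf; origin: centre of its underside
- stopper: Green glass bottle stopper standing on its head, 46 mm across, 56 mm high; origin: centre of its underside. Not to be disturbed
- keyring: Pewter keyring lying flat, a 53 mm ring with two keys, reaching up to 78 mm from the ring's centre, 5 mm high; origin: the ring's centre, on the shelf. Not to be disturbed
- snuffer: Brass candle snuffer lying flat along its x axis, 190 mm long, bell of 32 mm across at +x; origin: about its middle, on the shelf. Not to be disturbed
There are look-alikes about, which are no part of the job. Of the things like the box, leave any that is orange, purple or red; of the rest the larger one is meant.

How it is judged:
By the outcome, as a careful person would: the job done as asked, in the order asked, and still so for the second after the job is handed in, while the arm keeps its last pose, push and grip.
It also fails if it takes over 54 s, if anything falls off the work surface, if the arm or the gripper's body presses on something with over 40 N, if the wrist force passes 120 N, or if a joint passes its speed limit or range.

ROBOT

A 6-joint arm with a two-finger parallel gripper is mounted at the origin on the work surface. World frame = base frame: x ahead of the robot, y to its left, z up, the work surface at z = 0. Lengths are in mm, angles in rad, forces in N, time in s.
With the tool pointing down it reaches from about 350 to 775 mm from the base axis. Payload 5.5 kg.
Tool frame: the origin (TCP) lies at the very end of the fingers, on their centre line; the grasp point (between the pads) lies ctrl.tcp_to_grasp behind it (ctrl.tcp_to_grasp is the distance from the TCP to the grasp point, in mm); z points along the fingers, y is the line along which they close (so a half turn about z gives the same grasp; the last joint's range is limited). The gripper opens to 85 mm and grips with 20 to 120 N. Pads are 22 mm wide; open, the fingers measure 114 mm over their backs; the gripper's body (76 mm by 85 mm) begins 54 mm behind the grasp point. The pads swing forward as they close: fully open they stand 13 mm farther back than shut.
Start: joints at [1.033, 0.313, 0.046, 1.304, 0, 1.431], TCP at [222.778, 530.134, 231.323] pointing down, gripper open.
Joint ranges: [-2.76, 2.76], [-0.86, 1.69], [-1.03, 1.26], [-2.2, 2.34], [-1.47, 1.5], [-3.14, 3.14]. Speed limits (rad/s): [2.57, 2.57, 3.14, 3.14, 3.14, 3.14].

INTERFACE

Orientations are given as [roll, pitch, yaw] about the fixed x, y, z axes, in that order (R = Rz(yaw) Ry(pitch) Rx(roll)).
In Python, from plant import ctrl gives the robot as it stands. The module is installed in compiled form; this text tells all that it offers.
- The arm moves only by the shell command python3 -m handwheel 'ROWS' [FORCE]. ROWS is a JSON object whose one key "commands" holds one flat list of numbers, 7 for each row, row after row: the finger opening in mm, from 0 to 85.4, then the shift along the tool's x, y, z in mm, then the turn, a rotation vector about the tool's x, y, z in degrees. In form: {"commands": [grip, dx, dy, dz, rx, ry, rz, grip, dx, dy, dz, rx, ry, rz, ...]}. A call has 1 to 20 rows; each row is the pose to reach, as a shift and turn from the pose commanded when the call began, along the tool's axes at that moment; what a row does not reach only later rows make up. A row lasts 1/10 s, in which the tool goes at most 50 mm and 8.59 degrees, less where a joint would pass 70% of its speed; a pose out of reach is approached as far as the arm can. A call with a gripper value outside its range is refused whole. The fingers move at their own pace and stop on an object; FORCE is the grip in N (left out, the last holds). Time passes only in rows, so rows that repeat a pose let the fingers close. It gives the time, the measured TCP pose, the force, the opening and the grip force at its end, in the units of the state.
- ctrl.get_obs(): the state, without advancing time (a new reading comes with each control period).
- ctrl.snapshot(name): name is "side" or "top"; returns the picture (420x560x3 uint8, blue, green, red); there is no depth.
- ctrl.camera_model(name): a dict with "camera_matrix" (3x3 intrinsics, pixels), "origin" and "orientation" of the camera in the world. Camera axes: x right, y down, z forward; pixel columns grow to the right and rows downward; lengths in mm; the calibration is good to about 2 mm. A picture is of the moment at which its call begins. camera_model takes no time and is no camera call.
- ctrl.close_job(): hands the job in; it is judged then, once.
Trained networks look in the newest picture that a camera, given by its name, has taken for a name from the list of things; names that differ only in an ending like _2 or _b are one class to them, and where a whole thing is asked for, a point or a joint stands for the part that bears it (a point fixed in the world has none). Each returns a list of dicts, best first, with "conf" (0 to 1); they miss things now and then, are a little off and sometimes report something else, mostly with a low value. They report only what shows in the picture. A call takes as long as a camera call. They do not tell look-alikes from the thing itself.
- ctrl.boxes_of(camera, thing): "position" ([column, row] in pixels, amid what is visible of it).
The state is a dict: "clock": time; "joint_positions": joint angles; "joint_vel": joint speeds; "joint_torque": joint torques, N m; "tool_pos": TCP position; "ee_rot": TCP orientation; "force": force on the tool from outside, world axes, zero at the start; "ft_torque": the same for the moment, N m; "finger_gap": finger opening in mm; "grasp_force": force on a finger pad.
Only numpy, scipy, OpenCV 4.12 (cv2) and the standard library are available. Lean on these libraries where they do the work, as an engineer would, in place of code of your own. Each camera call takes 0.05 s, during which the arm holds its last target. There are 200 camera calls.

## Working session

There is one attempt and no reset: what is moved stays moved. The work goes in short steps, Python scripts to look and compute and a shell command to move; the robot and the scene stay as the last step left them, time stands still between calls to the robot, and variables do not carry over. Pictures are saved under pics/ and viewed, at most 10 in all, crops included, and the job is handed in when it is done.

```bash
mkdir -p pics
cat > h.py <<'E'
import numpy as np, cv2
from plant import ctrl
from scipy.spatial.transform import Rotation as R
def cam(n):
    m=ctrl.camera_model(n); return m
def rot(o):
    o=np.array(o,float)
    return o if o.shape==(3,3) else R.from_euler('xyz',o).as_matrix()
def back(n,px,z):
    m=cam(n); K=np.array(m["camera_matrix"]); d=rot(m["orientation"])@np.linalg.solve(K,[px[0],px[1],1])
    o=np.array(m["origin"]); return o+d*(z-o[2])/d[2]
def proj(n,p):
    m=cam(n); K=np.array(m["camera_matrix"]); c=rot(m["orientation"]).T@(np.array(p)-np.array(m["origin"])); q=K@c; return q[:2]/q[2]
E
python3 - <<'E'
from h import *
for n in("side","top"):
    cv2.imwrite(f"pics/{n}0.png",ctrl.snapshot(n)); print(n,cam(n))
    for t in("box","switch","mat","stopper","keyring","snuffer"):
        print(t,[(np.round(d["position"]).tolist(),round(d["conf"],2),np.round(back(n,d["position"],dict(box=90,switch=40,mat=4).get(t,0))).tolist()) for d in ctrl.boxes_of(n,t)][:5])
o=ctrl.get_obs();print(o,ctrl.tcp_to_grasp)
E
```

```text
side {'camera_matrix': array([[410.41714375,   0.        , 278.3079058 ],
       [  0.        , 410.41714375, 210.57114018],
       [  0.        ,   0.        ,   1.        ]]), 'origin': array([ 426.67218408, -605.39214983,  699.89892707]), 'orientation': array([-2.37888179,  0.01894043, -0.18028364])}
box [([176.0, 300.0], 0.96, [310.0, -204.0, 90.0]), ([225.0, 346.0], 0.81, [386.0, -302.0, 90.0]), ([271.0, 269.0], 0.75, [480.0, -171.0, 90.0]), ([301.0, 362.0], 0.71, [496.0, -349.0, 90.0]), ([369.0, 301.0], 0.55, [632.0, -269.0, 90.0])]
switch [([291.0, 288.0], 0.81, [514.0, -186.0, 40.0]), ([292.0, 278.0], 0.16, [522.0, -164.0, 40.0])]
mat [([287.0, 172.0], 0.85, [580.0, 181.0, 4.0])]
stopper [([219.0, 239.0], 0.97, [388.0, -4.0, -0.0])]
keyring [([326.0, 220.0], 0.72, [636.0, 5.0, 0.0])]
snuffer []
top {'camera_matrix': array([[542.52601022,   0.        , 286.41801906],
       [  0.        , 542.52601022, 206.32771874],
       [  0.        ,   0.        ,   1.        ]]), 'origin': array([ 373.32383898,  -52.35894043, 1161.57976845]), 'orientation': array([-2.99215186,  0.0201138
[... 527 characters left out ...]
lock': 0.7, 'joint_positions': array([1.03343520e+00, 3.13171425e-01, 4.61171752e-02, 1.30363299e+00,
       2.27093220e-05, 1.43120290e+00]), 'joint_vel': array([ 0.00034064, -0.00140956,  0.00025496, -0.00056521,  0.00012305,
        0.00114297]), 'joint_torque': array([-1.59879291e-03, -4.80294728e+01,  2.98746300e+01, -6.70308464e-05,
       -2.92803697e-04,  7.46690858e-06]), 'tool_pos': array([222.75027179, 530.14002706, 231.34648924]), 'ee_rot': array([ 3.14148147e+00, -7.31054020e-06,  2.74382496e+00]), 'force': array([0.19380189, 0.45903795, 0.17835594]), 'ft_torque': array([0.04426996, 0.06790441, 0.0650539 ]), 'grasp_force': 0.0, 'finger_gap': 85.58664034421861} 18.700000000000003
```

View pics/top0.png

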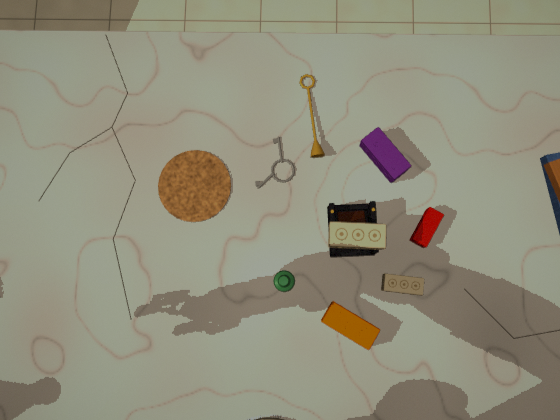

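View pics/side0.png

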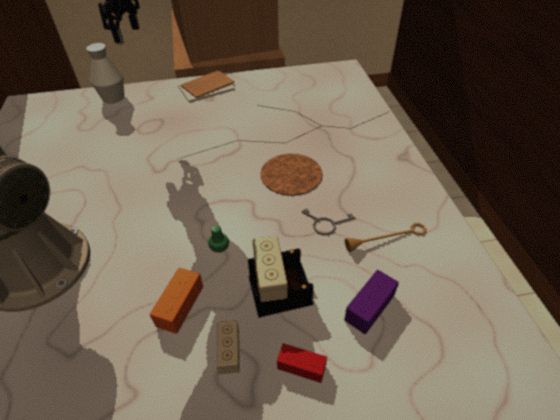

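The top view shows the pale box on the switch at about (357,235), the mat at (195,186), the stopper at (284,281), the keyring at (283,170) and the snuffer at (315,115). The side view agrees: box at (269,267), mat at (291,173). Next I segment the box, mat and switch for exact poses.

```bash
cat > seg.py <<'E'
from h import *
def box(n,c,r=50,z=112):
    im=ctrl.snapshot(n); hsv=cv2.cvtColor(im,cv2.COLOR_BGR2HSV); return im,hsv
t=ctrl.snapshot("top"); s=ctrl.snapshot("side")
print(t[235,332],t[246,350],t[235,382],t[200,195],t[240,300],s[265,258],s[290,275], s[173,290])
for n,im,seed,ms in(("top",t,(195,186),(194,185)),("side",s,(291,173),(287,172))):
    h=cv2.cvtColor(im,cv2.COLOR_BGR2HSV)
    m=((h[...,1]>110)&(h[...,0]<22)&(h[...,2]>50)).astype(np.uint8); m=cv2.morphologyEx(m,cv2.MORPH_CLOSE,np.ones((5,5)))
    k,l,st,ce=cv2.connectedComponentsWithStats(m); i=l[seed[1],seed[0]]
    ys,xs=np.where(l==i); P=np.array([back(n,(x,y),4)[:2] for x,y in zip(xs,ys)])
    (c,ax,a)=cv2.fitEllipse(cv2.convexHull(P.astype(np.float32))); print(n,"mat",i,len(xs),np.round(c,1),np.round(ax,1),P.mean(0).round(1))
cv2.imwrite("pics/z.png",np.hstack([cv2.resize(t[185:275,310:410],(400,360),interpolation=2),cv2.resize(s[220:320,235:335],(400,360),interpolation=2)]))
E
python3 seg.py
```

```text
[120 159 158] [ 63  91 106] [119 158 158] [ 50  94 138] [145 163 158] [114 155 164] [39 59 74] [ 50  86 134]Traceback (most recent call last):
  File "seg.py", line 10, in <module>
    ys,xs=np.where(l==i); P=np.array([back(n,(x,y),4)[:2] for x,y in zip(xs,ys)])
                                      ~~~~^^^^^^^^^^^
  File "h.py", line 10, in back
    m=cam(n); K=np.array(m["camera_matrix"]); d=rot(m["orientation"])@np.linalg.solve(K,[px[0],px[1],1])
  File "h.py", line 5, in cam
    m=ctrl.camera_model(n); return m
ValueError: time passes only in moves, steps and waits
```

```bash
sed -i 's/^def cam(n):/import functools\n@functools.cache\ndef cam(n):/' h.py; python3 seg.py
```

```text
[120 159 158] [ 63  89 105] [119 156 157] [ 50  95 138] [144 162 157] [117 160 168] [39 62 79] [ 47  80 131]
top mat 2 4073 [590.2 176.7] [157.4 158.3] [589.6 176.6]
side mat 39 1985 [588.9 176.7] [156.  158.9] [588.3 173.6]
```

View pics/z.png

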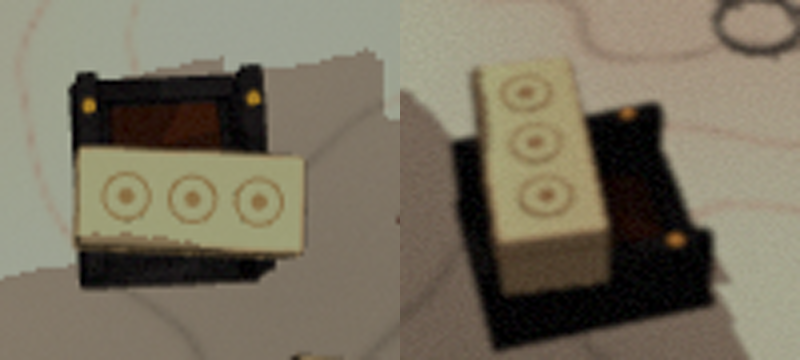

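```bash
cat > m.py <<'E'
from h import *
T=[(329.5,222),(385.75,224.25),(385.2,248.2),(328.7,245.7)]; S=[(253.75,238.9),(278,235.8),(286.75,283.9),(259.5,286.7)]
for n,L in(("top",T),("side",S)):
    P=np.array([back(n,p,112)[:2] for p in L]); print(n,P.round(1).tolist(),P.mean(0).round(1))
    e=np.linalg.norm(P-np.roll(P,-1,0),axis=1); print(e.round(1),np.degrees([np.arctan2(*(P[i]-P[(i+1)%4])[::-1]) for i in range(4)]).round(1))
def tri(a,b):
    A=[];B=[]
    for n,p in(("top",a),("side",b)):
        o=np.array(cam(n)["origin"]);d=back(n,p,0)-o;d/=np.linalg.norm(d);M=np.eye(3)-np.outer(d,d);A.append(M);B.append(M@o)
    return np.linalg.solve(sum(A),sum(B))
t=lambda x,y:(310+x/4,185+y/4); s=lambda x,y:(235+(x-400)/4,220+y/3.6)
p=[("screwL",t(89,105),s(628,113)),("screwR",t(253,98),s(676,240))]
for k,a,b in p: print(k,tri(a,b).round(1))
for k,q in dict(LT=(72,82),RT=(263,68),RB=(262,282),LB=(80,288)).items(): print(k,back("top",t(*q),64).round(1),back("top",t(*q),8).round(1))
for k,q in dict(A=(656,104),B=(713,238)).items(): print(k,back("side",s(*q),64).round(1))
E
python3 m.py
```

```text
top [[501.6, -112.5], [499.1, -221.5], [452.6, -220.1], [455.4, -111.3]] [ 477.2 -166.3]
[109.   46.5 108.8  46.2] [ 88.7  -1.7 -91.5 178.6]
side [[458.5, -113.3], [504.2, -114.7], [499.7, -222.2], [453.6, -218.9]] [ 479.  -167.3]
[ 45.7 107.6  46.3 105.7] [178.3  87.6  -4.1 -92.7]
screwL [ 529.7 -120.5   65.7]
screwR [ 534.7 -203.8   65.6]
LT [ 541.3 -111.9   64. ] [ 549.9 -114.9    8. ]
RT [ 550.2 -209.2   64. ] [ 559.2 -217.2    8. ]
RB [ 441.2 -208.2   64. ] [ 444.7 -216.2    8. ]
LB [ 436.4 -116.8   64. ] [ 439.7 -120.1    8. ]
A [ 545.  -115.8   64. ]
B [ 552.1 -204.9   64. ]
```

```bash
python3 -m handwheel '{"commands":[85,-250,-270,20,0,0,35, 85,-250,-270,20,0,0,35, 85,-250,-270,20,0,0,35, 85,-250,-270,20,0,0,35, 85,-250,-270,20,0,0,35, 85,-250,-270,20,0,0,35, 85,-505,-544,75,0,0,68.7, 85,-505,-544,75,0,0,68.7, 85,-505,-544,75,0,0,68.7, 85,-505,-544,75,0,0,68.7, 85,-505,-544,75,0,0,68.7, 85,-505,-544,75,0,0,68.7, 85,-505,-544,75,0,0,68.7, 85,-505,-544,75,0,0,68.7, 85,-505,-544,75,0,0,68.7, 85,-505,-544,75,0,0,68.7, 85,-505,-544,75,0,0,68.7, 85,-505,-544,75,0,0,68.7, 85,-505,-544,75,0,0,68.7, 85,-505,-544,75,0,0,68.7]}' 40
python3 -c "
from h import *
cv2.imwrite('pics/s1.png',ctrl.snapshot('side')); o=ctrl.get_obs(); print(o['clock'],o['tool_pos'],np.degrees(o['ee_rot']),o['force'])"
```

```text
clock: 2.9
tool_pos: [477.5, -165.8, 156.7]
ee_rot: [3.141, 0.0, 1.547]
force: [-0.6, -0.2, -0.4]
finger_gap: 84.8
grasp_force: 0.0
2.95 [ 477.58560719 -165.9508252   156.74826056] [1.79962638e+02 1.03924992e-02 8.86087387e+01] [-0.3101416  -0.72736673  0.03228745]
```

View pics/s1.png

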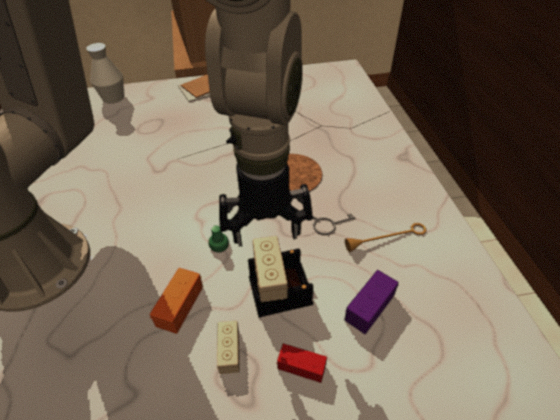

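The gripper is straight above the box (box at (268,268), fingers straddling it along x). I descend and grasp.

```bash
python3 -m handwheel '{"commands":[85,-1,0,25,0,0,0, 85,-1,0,50,0,0,0, 85,-1,0,70,0,0,0, 85,-1,0,82,0,0,0, 85,-1,0,88,0,0,0, 85,-1,0,88,0,0,0, 85,-1,0,88,0,0,0, 40,-1,0,88,0,0,0, 40,-1,0,88,0,0,0, 40,-1,0,88,0,0,0, 40,-1,0,88,0,0,0, 40,-1,0,88,0,0,0, 40,-1,0,88,0,0,0, 40,-1,0,88,0,0,0, 40,-1,0,88,0,0,0]}' 40
```

```text
clock: 4.45
tool_pos: [478.1, -168.3, 69.0]
ee_rot: [3.14, 0.0, 1.545]
force: [-0.6, 0.3, 5.8]
finger_gap: 47.6
grasp_force: 42.1
```

```bash
python3 -m handwheel '{"commands":[40,0,0,-5,0,0,0, 40,0,0,-15,0,0,0, 40,0,0,-35,0,0,0, 40,0,0,-60,0,0,0, 40,0,0,-80,0,0,0, 40,0,0,-90,0,0,0, 40,0,0,-90,0,0,0, 40,0,0,-90,0,0,0]}' 40
python3 - <<'E'
from h import *
s=ctrl.snapshot("side");t=ctrl.snapshot("top");cv2.imwrite("pics/s2.png",s)
cv2.imwrite("pics/z2.png",np.hstack([cv2.resize(t[170:270,310:410],(400,400),interpolation=2),cv2.resize(s[190:320,220:350],(400,400),interpolation=2)]))
o=ctrl.get_obs();print(o['tool_pos'],o['force'],o['ft_torque'],o['finger_gap'])
E
```

```text
clock: 5.25
tool_pos: [477.2, -167.8, 157.6]
ee_rot: [-3.141, -0.0, 1.545]
force: [-0.3, 0.5, -2.9]
finger_gap: 47.5
grasp_force: 41.8
[ 476.75306389 -167.5574356   156.99568399] [-0.50730149 -0.89261587 -3.51524153] [0.00518453 0.02191546 0.07697922] 47.75488977147671
```

View pics/z2.png

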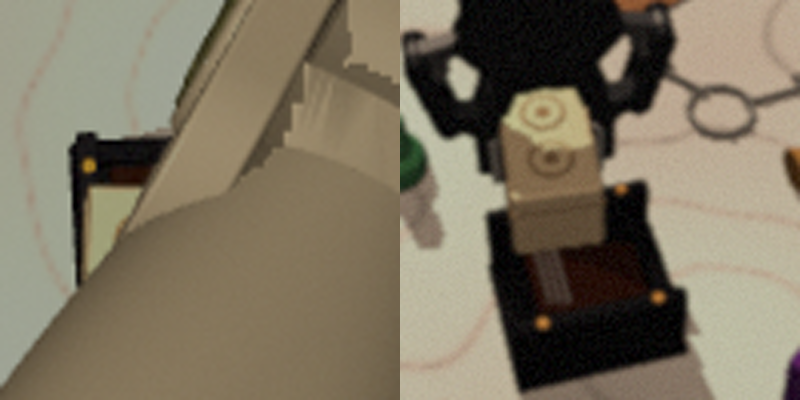

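The box is held level, 88 mm up. The rocker shows, with its pewter lines at the free end near crop (555,275), at rest. Carrying to the mat.

```bash
python3 -m handwheel '{"commands":[40,20,6,0,0,0,0, 40,50,15,0,0,0,0, 40,90,27,0,0,0,0, 40,135,40,0,0,0,0, 40,180,54,0,0,0,0, 40,225,67,0,0,0,0, 40,270,80,0,0,0,0, 40,305,91,0,0,0,0, 40,330,98,0,0,0,0, 40,346,103,0,0,0,0, 40,346,103,15,0,0,0, 40,346,103,40,0,0,0, 40,346,103,70,0,0,0, 40,346,103,95,0,0,0, 40,346,103,110,0,0,0, 40,346,103,119,0,0,0, 40,346,103,119,0,0,0, 40,346,103,119,0,0,0]}' 40
python3 - <<'E'
from h import *
s=ctrl.snapshot("side");cv2.imwrite("pics/s3.png",s[100:260,180:380].repeat(3,0).repeat(3,1))
o=ctrl.get_obs();print(o['tool_pos'],np.degrees(o['ee_rot']),o['force'],o['finger_gap'])
E
```

```text
clock: 7.15
tool_pos: [589.9, 175.0, 39.7]
ee_rot: [3.141, -0.0, 1.544]
force: [0.3, 0.6, -1.9]
finger_gap: 47.8
grasp_force: 41.9
[590.297434   175.09149272  40.20803307] [ 1.79918774e+02 -1.49063676e-02  8.84891183e+01] [ 0.33129016  0.25935187 -2.58967312] 47.45581548656712
```

View pics/s3.png

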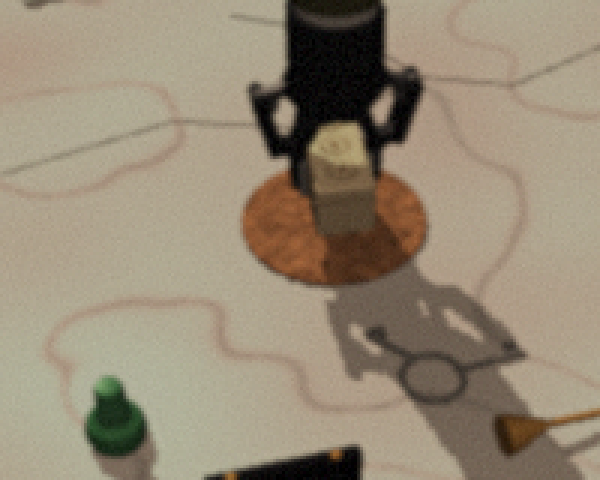

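The box is upright above the mat, at about crop (343,180). Lowering to about 1 mm above contact, then slowly.

```bash
python3 -m handwheel '{"commands":[40,0,1,10,0,0,0, 40,0,1,18,0,0,0, 40,0,1,24,0,0,0, 40,0,1,27,0,0,0, 40,0,1,28.5,0,0,0, 40,0,1,29.2,0,0,0, 40,0,1,29.2,0,0,0, 40,0,1,29.2,0,0,0, 40,0,1,29.2,0,0,0]}' 40
```

```text
clock: 8.1
tool_pos: [590.8, 175.2, 10.4]
ee_rot: [3.141, -0.0, 1.545]
force: [0.9, 0.3, -2.0]
finger_gap: 47.6
grasp_force: 41.9
```

```bash
python3 -m handwheel '{"commands":[40,0,0,0.4,0,0,0, 40,0,0,0.8,0,0,0, 40,0,0,1.1,0,0,0, 40,0,0,1.1,0,0,0]}' 40
```

```text
clock: 8.5
tool_pos: [590.6, 175.2, 9.1]
ee_rot: [3.141, -0.0, 1.545]
force: [-0.5, 0.9, -2.3]
finger_gap: 47.7
grasp_force: 42.0
```

```bash
python3 -m handwheel '{"commands":[40,0,0,0.3,0,0,0, 40,0,0,0.6,0,0,0, 40,0,0,0.6,0,0,0]}'; python3 -m handwheel '{"commands":[40,0,0,0.3,0,0,0, 40,0,0,0.6,0,0,0, 40,0,0,0.6,0,0,0]}'
```

```text
clock: 8.8
tool_pos: [590.6, 175.2, 9.0]
ee_rot: [3.141, -0.0, 1.545]
force: [-3.1, -1.6, 5.3]
finger_gap: 47.5
grasp_force: 42.7
clock: 9.1
tool_pos: [590.6, 175.2, 9.1]
ee_rot: [3.141, -0.0, 1.545]
force: [-4.2, -0.2, 8.5]
finger_gap: 47.6
grasp_force: 43.2
```

Contact felt. Release and lift.

```bash
python3 -m handwheel '{"commands":[40,0,0,-0.8,0,0,0, 40,0,0,-0.8,0,0,0, 50,0,0,-0.8,0,0,0, 56,0,0,-0.8,0,0,0, 65,0,0,-0.8,0,0,0, 75,0,0,-0.8,0,0,0, 85,0,0,-0.8,0,0,0, 85,0,0,-0.8,0,0,0, 85,0,0,-0.8,0,0,0, 85,0,0,-0.8,0,0,0, 85,0,0,-10,0,0,0, 85,0,0,-30,0,0,0, 85,0,0,-60,0,0,0, 85,0,0,-100,0,0,0, 85,0,0,-140,0,0,0, 85,0,0,-150,0,0,0, 85,0,0,-150,0,0,0]}' 20
python3 - <<'E'
from h import *
o=ctrl.get_obs();print(o['tool_pos'],o['force'])
s=ctrl.snapshot("side");t=ctrl.snapshot("top")
cv2.imwrite("pics/z4.png",np.hstack([cv2.resize(s[205:305,240:340],(400,400),interpolation=2),cv2.resize(s[120:220,230:330],(400,400),interpolation=2)]))
cv2.imwrite("pics/z5.png",np.hstack([cv2.resize(t[190:270,310:390],(400,400),interpolation=2),cv2.resize(t[140:240,150:250],(400,400),interpolation=2)]))
E
```

```text
clock: 10.8
tool_pos: [592.2, 175.5, 160.9]
ee_rot: [3.136, -0.001, 1.545]
force: [-0.2, -0.3, -0.6]
finger_gap: 85.1
grasp_force: 0.0
[592.19609931 175.46622643 160.8918147 ] [-0.16175351 -0.33937083 -0.59026597]
```

View pics/z4.png

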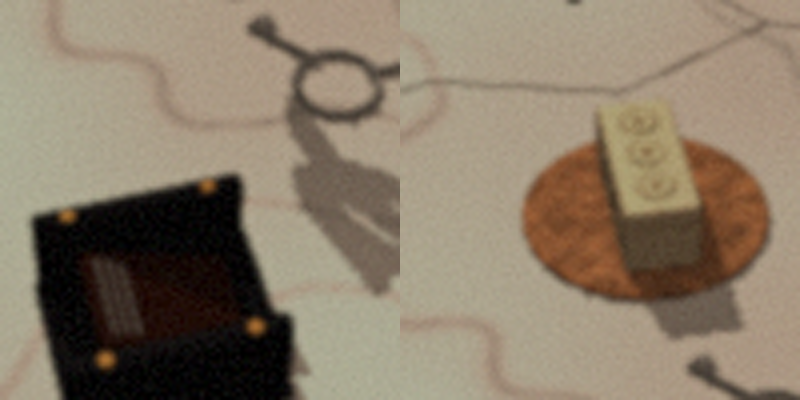

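View pics/z5.png

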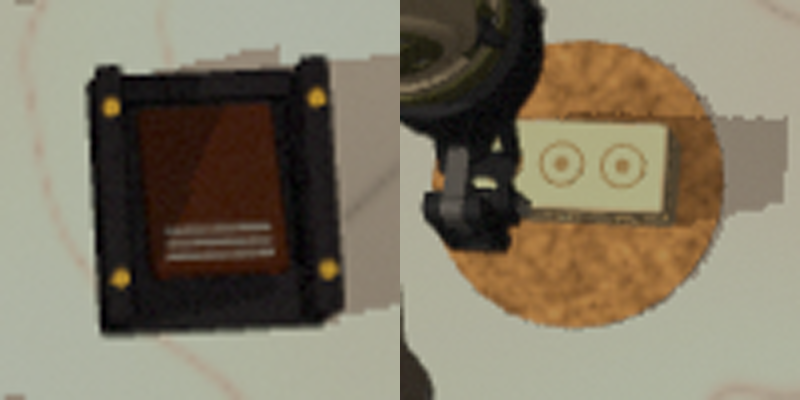

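The box stands centred and upright on the mat. The switch is clear: screws at crop (112,107),(317,97),(328,270),(120,278), and pewter lines centred at about (220,241). Computing the press point.

```bash
cat > p.py <<'E'
from h import *
t=lambda x,y:(310+x/5,190+y/5); s=lambda x,y:(240+x/4,205+y/4)
T=np.array([back("top",t(*q),64.5) for q in[(112,107),(317,97),(328,270),(120,278)]])
S=np.array([back("side",s(*q),64.5) for q in[(207,186),(255,326),(105,360),(67,216)]])
for n,P in(("top",T),("side",S)):
    u=P[0]+P[1]-P[2]-P[3]; print(n,P.mean(0).round(1),np.linalg.norm(u[:2]/2).round(1),"yaw",np.degrees(np.arctan2(u[1],u[0])).round(1))
print("press",back("top",t(220,241),49).round(1),back("side",s(118,297),49).round(1))
E
python3 p.py
```

```text
top [ 497.  -164.6   64.5] 70.2 yaw 3.2
side [ 497.3 -163.6   64.5] 70.0 yaw 3.9
press [ 476.7 -166.5   49. ] [ 477.5 -164.7   49. ]
```

```bash
python3 -m handwheel '{"commands":[0,0,0,0,0,0,0, 0,-20,-6,0,0,0,0, 0,-60,-18,0,0,0,0, 0,-105,-31,0,0,0,0, 0,-150,-45,0,0,0,0, 0,-195,-58,0,0,0,0, 0,-240,-72,0,0,0,0, 0,-280,-84,0,0,0,0, 0,-315,-94,0,0,0,0, 0,-335,-100,0,0,0,0, 0,-343,-103,0,0,0,0, 0,-343,-103,20,0,0,0, 0,-343,-103,50,0,0,0, 0,-343,-103,70,0,0,0, 0,-343,-103,78,0,0,0, 0,-343,-103,78,0,0,0, 0,-343,-103,78,0,0,0, 0,-343,-103,78,0,0,0]}' 20
python3 - <<'E'
from h import *
o=ctrl.get_obs();print(o['tool_pos'],o['ee_rot'],o['force'])
s=ctrl.snapshot("side")
cv2.imwrite("pics/z6.png",cv2.resize(s[195:305,230:340],(600,600),interpolation=2))
E
```

```text
clock: 12.7
tool_pos: [479.6, -165.2, 80.8]
ee_rot: [3.14, 0.001, 1.545]
force: [-0.5, -0.1, 0.5]
finger_gap: 0.3
grasp_force: 0.0
[ 479.56312785 -165.21674209   80.83573396] [3.13989481e+00 7.15195561e-04 1.54520822e+00] [-0.52453209 -0.1359882   0.53039337]
```

View pics/z6.png

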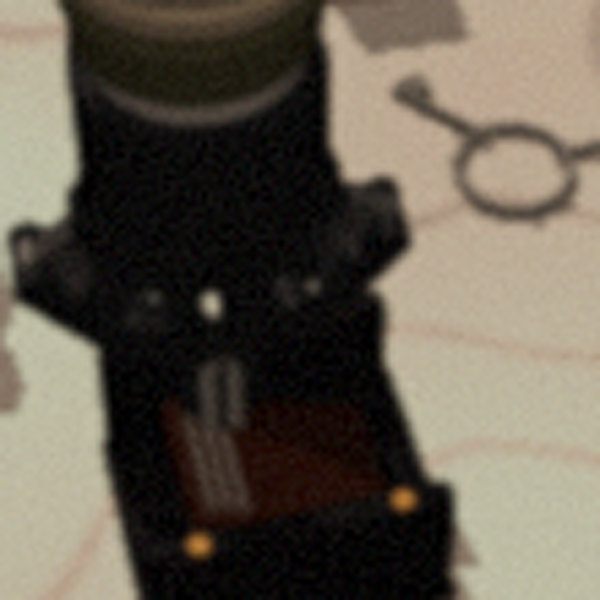

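The closed fingertips (crop (222,395)) are above the pewter lines, between the cheeks. Descending slowly with force checks.

```bash
python3 -m handwheel '{"commands":[0,0,0,10,0,0,0, 0,0,0,20,0,0,0, 0,0,0,26,0,0,0, 0,0,0,29,0,0,0, 0,0,0,31,0,0,0, 0,0,0,33,0,0,0, 0,0,0,35,0,0,0, 0,0,0,36,0,0,0, 0,0,0,36,0,0,0, 0,0,0,36,0,0,0]}' 20; python3 -c "
from plant import ctrl;o=ctrl.get_obs();print(o['tool_pos'],o['force'])"
```

```text
clock: 13.75
tool_pos: [478.9, -165.2, 44.0]
ee_rot: [3.141, 0.0, 1.545]
force: [-1.9, -0.2, 3.5]
finger_gap: 0.0
grasp_force: 1.6
[ 478.89427062 -165.22608954   44.03481109] [-1.92147363 -0.22249894  3.48101973]
```

```bash
python3 -m handwheel '{"commands":[0,0,0,2,0,0,0, 0,0,0,4,0,0,0, 0,0,0,6,0,0,0, 0,0,0,7.2,0,0,0, 0,0,0,7.2,0,0,0, 0,0,0,7.2,0,0,0, 0,0,0,7.2,0,0,0, 0,0,0,7.2,0,0,0]}' 20
python3 - <<'E'
from h import *
s=ctrl.snapshot("side");o=ctrl.get_obs();print(o['tool_pos'],o['force'])
cv2.imwrite("pics/z7.png",np.hstack([cv2.resize(s[205:305,240:340],(400,400),interpolation=2),cv2.resize(s[120:220,230:330],(400,400),interpolation=2)]))
E
```

```text
clock: 14.55
tool_pos: [478.2, -165.2, 36.6]
ee_rot: [-3.141, 0.0, 1.545]
force: [-2.4, -0.9, 6.8]
finger_gap: -0.5
grasp_force: 2.9
[ 478.21563726 -165.14786815   36.59594606] [-2.89240764  0.32485404  6.41122965]
```

View pics/z7.png

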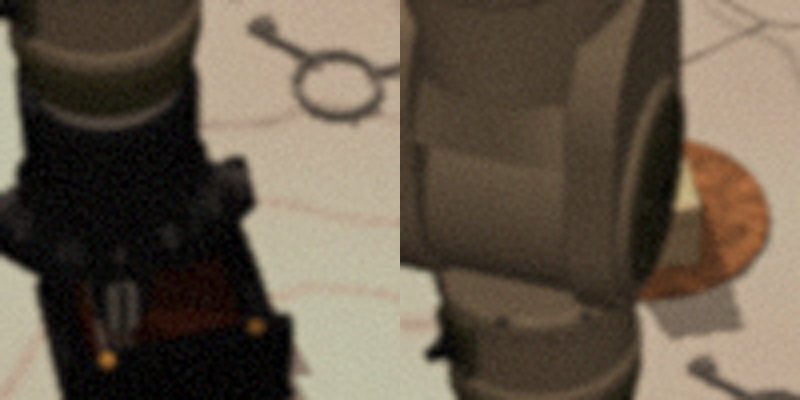

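The tips at crop (122,305) hold the rocker down at z 36.6 with about 6.5 N, which is half-way. The box stands on the mat where it was placed. Handing in.

```bash
python3 -c "
from plant import ctrl;print(ctrl.close_job())"
```

```text
the job is handed in; nothing more can be done
None
```

The button box stands upright and released in the middle of its cork mat, and the arm is holding the rocker about half-way down (tip at 36.6 mm, about 6.5 N); the job is handed in, but no verdict came back.

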